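# Hang a pipe union on the display stand

### The job

Take the pipe union out of the stock bin and lay it on its side on the open counter, letting go of it. Then take the display bar by its handle, push the rod right through the bore of the lying union, lift the union on the rod without touching it with the gripper, and set the rod down (do not drop it) across both hooks of the display stand, with the union hanging between the two hooks. Leave the tee, the elbow and the reducer where they stand.

Things in the scene. Friction and masses are not known exactly. Their poses are not given: they have to be found in the camera images.
- union: Galvanised pipe union, 70 mm long, 0.32 kg: octagonal nut in the middle (34 mm long, 58 mm across flats), round socket 44 mm in diameter at each end (alike), 34 mm bore right through. Origin at its centre, x along the bore. Starts lying in the bin, bore level and nearly along the bin's y, on a flat of the nut: origin 29 mm over what it lies on, two flats upright, does not roll.
- bar: Display bar, 200 mm long, 0.16 kg: black square handle 48 mm long, 26 x 26 mm, and from its end face a steel rod 12 mm in diameter, 152 mm long, tip rounded, in line with it. Origin at the centre of the handle, x along the rod towards its tip. Lies loose on the counter on a face of the handle, axis 13 mm up, rod roughly towards -y.
- bar_mid (a point): Middle of the rod's length, on its axis, 100 mm from the bar's origin (76 mm from the handle's face and from the tip).
- bar_tip (a point): Tip of the rod, 176 mm from the bar's origin.
- bin: Fixed grey plastic stock bin, open at the top, outside 160 (x) x 130 (y) x 50 mm high, walls and floor 5 mm thick. Origin at the centre of its underside. It holds the union.
- stand: Fixed steel stand: base 120 x 180 x 12 mm, two wire hooks (wire 8 mm) at y = -58 and +58 mm, each an upright post at x = +40 mm, 159 mm tall, ending in a V open at the top: bottom of the V at x = 0, upturned tip at x = -36 mm, 156 mm high. A wire joins the posts 60 mm up. Origin under the base, below the middle between the Vs. A hung bar lies along y.
- stand_mid (a point): Point midway between the two Vs at the height (135 mm over the counter) where the axis of the rod lies when it rests in both Vs; the rod's middle belongs here.
- tee: Bystander: loose galvanised pipe tee lying flat, 84 mm long, 50 mm high, the branch towards its +y. Origin at its underside, 10 mm to the branch side of the run's axis. Leave it alone.
- elbow: Bystander: loose brass pipe elbow lying flat, each leg about 50 mm from the corner, 52 mm high, one leg to its +x and one to its +y. Origin at its underside, 12 mm inside the corner along both legs. Leave it alone.
- reducer: Bystander: loose solid brass reducer standing upright, 60 mm in diameter at the foot, 42 mm above, 70 mm tall. Origin at the centre of its underside. Leave it alone.
Things that resemble listed ones, but are neither listed nor needed, are in the scene too. What is meant by the stand is not red or turquoise, and is the larger of those in its own colour.

How it is judged (in metres and radians):
On the way, in this order (a step that is already met when the one before it is completed fails the run):
1. the union lies on its side on the counter, out of the bin, let go and at rest (horizontal distance between union and bin above 0.12 m and height (world z) of union below 0.033 m and linear speed of union below 0.03 m/s and contact force between the fingers and union below 0.1 N), for 0.2 s.
2. the union is lifted clear of the counter on the rod, which runs through its bore, without the fingers touching it (x of union in the frame of bar between 0.055 and 0.145 m and y of union in the frame of bar between -0.016 and 0.016 m and z of union in the frame of bar between -0.016 and 0.016 m and angle between the x axis of union and the x axis of bar, either way round below 0.5 rad and height (world z) of union above 0.06 m and contact force between the fingers and union below 0.1 N and contact force between union and table below 0.1 N), for 0.2 s.
3. the rod, still held, is down in both hooks with the union on it (x of union in the frame of bar between 0.055 and 0.145 m and y of union in the frame of bar between -0.016 and 0.016 m and z of union in the frame of bar between -0.016 and 0.016 m and angle between the x axis of union and the x axis of bar, either way round below 0.5 rad and x of bar_mid in the frame of stand_mid between -0.012 and 0.012 m and y of bar_mid in the frame of stand_mid between -0.018 and 0.018 m and z of bar_mid in the frame of stand_mid between -0.015 and 0.015 m and angle between the x axis of bar and the y axis of stand, either way round below 0.12 rad and contact force between the fingers and bar above 0.5 N), for 0.04 s.
At the end, for the whole second after the job is handed in: Rod at rest in both V hooks (its middle within 12 mm across, 18 mm along, 10 mm in height of the stand's mid point, in line within 0.12 rad); union hanging at rest on the rod, its centre within 45 mm of the rod's middle; all let go, bystanders within 30 mm of their start (x of union in the frame of bar between 0.055 and 0.145 m and y of union in the frame of bar between -0.016 and 0.016 m and z of union in the frame of bar between -0.016 and 0.016 m and angle between the x axis of union and the x axis of bar, either way round below 0.5 rad and x of bar_mid in the frame of stand_mid between -0.012 and 0.012 m and y of bar_mid in the frame of stand_mid between -0.018 and 0.018 m and z of bar_mid in the frame of stand_mid between -0.01 and 0.01 m and angle between the x axis of bar and the y axis of stand, either way round below 0.12 rad and height (world z) of union above 0.09 m and linear speed of union below 0.05 m/s and linear speed of bar below 0.03 m/s); the robot touches nothing.
It fails at once if the tee is pushed or knocked more than 30 mm (distance of tee from where it was at the start of the episode above 0.03 m).
It fails at once if the elbow is pushed or knocked more than 30 mm (distance of elbow from where it was at the start of the episode above 0.03 m).
It fails at once if the reducer is pushed or knocked more than 30 mm (distance of reducer from where it was at the start of the episode above 0.03 m).
It also fails if it takes over 61 s, if anything falls off the work surface, if the arm or the gripper's body presses on something with over 40 N, if the wrist force passes 120 N, or if a joint passes its speed limit or range.

### The arm

A 6-joint arm with a two-finger parallel gripper is mounted at the origin on the work surface. World frame = base frame: x ahead of the robot, y to its left, z up, the work surface at z = 0. Lengths are in mm, angles in rad, forces in N, time in s.
With the tool pointing down it reaches from about 350 to 925 mm from the base axis. Payload 6.4 kg.
Tool frame: the origin (TCP) lies midway between the tips of the shut fingers; the grasp point (between the pads) lies 19 mm behind it (env.grasp_offset is the z of the grasp point in the tool frame, in mm); z points along the fingers, y is the line along which they close (so a half turn about z gives the same grasp; the last joint's range is limited). The gripper opens to 85 mm and grips with 20 to 120 N. Pads are 22 mm wide; open, the fingers measure 114 mm over their backs; the gripper's body (76 mm by 85 mm) begins 54 mm behind the grasp point. The pads swing forward as they close: fully open they stand 13 mm farther back than shut.
Start: joints at [-1.508, 0.245, 1.558, -0, 1.339, -0.174], TCP at [152.49, -631.871, 194.89] pointing down, gripper open.
Joint ranges: [-3.13, 3.13], [-1.02, 2.26], [0.13, 2.54], [-0.95, 4.09], [0.21, 2.88], [-2.74, 2.74]. Speed limits (rad/s): [2.57, 2.57, 3.14, 3.14, 3.14, 3.14].

### API

Orientations are given as a 3x3 rotation matrix whose columns are the frame's x, y, z axes.
In Python, from cell import env gives the robot as it stands.
- The arm moves only by the tool apply_moves, never from a script. Its arguments are lists of equal length, an entry for each row: "linear": the shift along the tool's x, y, z in cm, a list of three; "turn": the turn about the tool's z in degrees; "jaw": the finger opening in cm, from 0 to 8.54. In form: {"linear": [[x, y, z], ...], "turn": [turn, ...], "jaw": [jaw, ...]}. A call has exactly 5 rows; each row shifts and turns the commanded pose from where the row before left it, along the tool's axes as they then stand; what a row does not reach is not made up. A row lasts 1/10 s, in which the tool goes at most 50 mm and 8.59 degrees, less where a joint would pass 70% of its speed; a pose out of reach is approached as far as the arm can. A call is refused whole if a number of a shift passes 5 or a number of a turn 8.59, either way. A call with a gripper value outside its range is refused whole. The fingers move at their own pace and stop on an object; "grip_force" is the grip in N (left out, the last holds). Time passes only in rows, so rows that do not move let the fingers close, or fill a call up. It gives the time, the measured TCP pose, the force, the opening and the grip force at its end, in the units of the state.
- env.read_state(): the state, without advancing time (a new reading comes with each control period).
- env.get_image(name): name is "side" or "top" or "wrist"; returns a dict with "img" (400x640x3 uint8, red, green, blue), "vertical_fov" (degrees; the focal length in pixels is half the picture's height over the tangent of half this angle, whatever the lens; pixels are square), "cx", "cy" (the principal point, pixels), "D" ([k1, k2, p1, p2, k3] as OpenCV has them; the pictures are not rectified), "T" (4x4, takes a point from camera to world coordinates); the wrist camera has in their place "hand_eye" (4x4, takes a point from camera to tool coordinates, whose origin is the TCP and whose axes are the flange's). Camera axes: x right, y up, looking along -z (the intrinsics and any distortion apply to the point x, -y, -z); pixel columns grow to the right and rows downward; lengths in mm; the calibration is good to about 2 mm. A picture is of the moment at which its call begins: read the wrist's pose just before it. There is no depth.
- env.sign_off(): hands the job in; it is judged then, once.
Trained networks look in a picture, given as the dict that the camera call returned (one of the last four; its "shot" number tells which), for a name from the list of things; names that differ only in an ending like _2 or _b are one class to them, and where a whole thing is asked for, a point or a joint stands for the part that bears it (a point fixed in the world has none). Each returns a list of dicts, best first, with "conf" (0 to 1); they miss things now and then, are a little off and sometimes report something else, mostly with a low value. They report only what shows in the picture. A call takes as long as a camera call. They do not tell look-alikes from the thing itself.
- env.find_in(label, picture): "box" ([centre column, centre row, width, height] in pixels, round what is visible of it).
- env.silhouettes(label, picture): "region" (400x640 bool, what is visible of it) and "box" ([centre column, centre row, width, height] in pixels, round what is visible of it).
- env.spot_point(label, picture): "xy" ([column, row] in pixels: a listed point, or the origin of a listed thing).
The state is a dict: "t": time; "joint_positions": joint angles; "dq": joint speeds; "effort": joint torques, N m; "ee_pos": TCP position; "ee_rot": TCP orientation; "contact_force": force on the tool from outside, world axes, zero at the start; "wrist_torque": the same for the moment, N m; "width": finger opening in mm; "grip_force": force on a finger pad.
Only numpy, scipy, OpenCV 4.12 (cv2) and the standard library are available. Lean on these libraries where they do the work, as an engineer would, in place of code of your own. Each camera call takes 0.05 s, during which the arm holds its last target. There are 200 camera calls.

## Working session

There is one attempt and no reset: what is moved stays moved. The work goes in short steps, Python scripts to look and compute and a tool call to move; the robot and the scene stay as the last step left them, time stands still between calls to the robot, and variables do not carry over. Pictures are saved under pics/ and viewed, at most 10 in all, crops included, and the job is handed in when it is done.

Besides the shell and the picture viewer there is one more tool, called after ">>>" in YAML: its name, and indented under it one key for each argument. apply_moves: Moves the arm, as the interface text tells. Its arguments: {"type":"object","properties":{"linear":{"type":"array","items":{"type":"array","items":{"type":"number"}}},"turn":{"type":"array","items":{"type":"number"}},"jaw":{"type":"array","items":{"type":"number"}},"grip_force":{"type":"number"}},"required":["linear","turn","jaw"]}

```bash
mkdir -p pics; ls; cat > h.py <<'E'
import numpy as np, cv2
from cell import env
def K(p):
    f=200/np.tan(np.radians(p["vertical_fov"])/2); return np.array([[f,0,p["cx"]],[0,f,p["cy"]],[0,0,1.]])
def Tcw(p,st=None):
    if "T" in p: return np.array(p["T"])
    M=np.eye(4); M[:3,:3]=st["ee_rot"]; M[:3,3]=st["ee_pos"]; return M@np.array(p["hand_eye"])
def ray(p,uv,T):
    u=cv2.undistortPoints(np.array(uv,float).reshape(-1,1,2),K(p),np.array(p["D"],float)).reshape(-1,2)
    d=np.c_[u[:,0],-u[:,1],-np.ones(len(u))]@T[:3,:3].T
    return T[:3,3],d
def at_z(p,uv,T,z):
    o,d=ray(p,uv,T); z=np.asarray(z,float); s=(z-o[2])/d[:,2]; return o+d*s[:,None]
def proj(p,X,T):
    c=(np.array(X,float).reshape(-1,3)-T[:3,3])@T[:3,:3]
    q=c*[1,-1,-1]
    return cv2.projectPoints(q,np.zeros(3),np.zeros(3),K(p),np.array(p["D"],float))[0].reshape(-1,2)
def save(n,p,img=None): cv2.imwrite("pics/"+n,cv2.cvtColor(p["img"] if img is None else img,cv2.COLOR_RGB2BGR))
E
python3 - <<'E'
from h import *
ps={n:env.get_image(n) for n in("side","top")}
for n,p in ps.items():
    save(n+"0.png",p); print(n,np.array(p["T"]).round(2).tolist(),p["D"],p["vertical_fov"])
    for l in("union","bar","bin","stand","tee","elbow","reducer"):
        print(l,[(np.round(d["xy"]).tolist(),round(d["conf"],2)) for d in env.spot_point(l,p)],[(np.round(d["box"]).tolist(),round(d["conf"],2)) for d in env.find_in(l,p)])
cv2.imwrite("pics/both0.png",np.vstack([cv2.imread("pics/side0.png"),cv2.imread("pics/top0.png")])[:, :])
E
```

```text
pics
side [[-0.71, 0.52, -0.48, -67.05], [-0.7, -0.51, 0.5, 588.47], [0.01, 0.69, 0.72, 1092.36], [0.0, 0.0, 0.0, 1.0]] [-0.05159265  0.          0.          0.          0.        ] 48.372229065896434
union [([219.0, 295.0], 0.76)] [([220.0, 298.0, 28.0, 25.0], 0.81)]
bar [([308.0, 273.0], 0.67)] [([322.0, 261.0, 46.0, 35.0], 0.89)]
bin [([226.0, 301.0], 0.78), ([222.0, 297.0], 0.29)] [([221.0, 299.0, 77.0, 67.0], 0.69)]
stand [([360.0, 194.0], 0.78), ([421.0, 173.0], 0.76), ([407.0, 226.0], 0.58), ([388.0, 268.0], 0.55)] [([354.0, 182.0, 52.0, 70.0], 0.93), ([380.0, 278.0, 25.0, 25.0], 0.78), ([404.0, 164.0, 26.0, 39.0], 0.67), ([390.0, 218.0, 10.0, 19.0], 0.63)]
tee [([235.0, 224.0], 0.81)] [([233.0, 220.0, 30.0, 31.0], 0.82), ([350.0, 180.0, 51.0, 69.0], 0.45)]
elbow [([281.0, 191.0], 0.62)] [([280.0, 188.0, 19.0, 26.0], 0.72)]
reducer [([296.0, 338.0], 0.79)] [([295.0, 335.0, 26.0, 31.0], 0.85)]
top [[-0.02, 0.99, -0.16, 351.81], [-1.0, -0.02, -0.0, -77.47], [-0.01, 0.16, 0.99, 1469.41], [0.0, 0.0, 0.0, 1.0]] [-0.02502979  0.          0.          0.          0.        ] 45.549107220877715
union [([195.0, 197.0], 0.74)] [([195.0, 198.0, 24.0, 20.0], 0.75)]
bar [([273.0, 228.0], 0.79)] [([296.0, 229.0, 62.0, 9.0], 0.74)]
bin [([199.0, 198.0], 0.66)] [([194.0, 197.0, 58.0, 66.0], 0.58)]
stand [([465.0, 213.0], 0.97), ([388.0, 253.0], 0.74), ([382.0, 190.0], 0.58), ([330.0, 277.0], 0.56)] [([469.0, 210.0, 75.0, 53.0], 0.81), ([388.0, 247.0, 52.0, 41.0], 0.75), ([382.0, 187.0, 68.0, 52.0], 0.6), ([331.0, 273.0, 50.0, 45.0], 0.57)]
tee [([259.0, 131.0], 0.72)] [([257.0, 134.0, 29.0, 32.0], 0.68)]
elbow [([319.0, 134.0], 0.55)] [([323.0, 130.0, 30.0, 22.0], 0.56), ([299.0, 228.0, 64.0, 11.0], 0.15)]
reducer [([217.0, 271.0], 0.81)] [([216.0, 271.0, 26.0, 21.0], 0.73)]
```

```bash
python3 - <<'E'
import cv2,numpy as np
a=cv2.imread("pics/top0.png")[90:320,140:540];cv2.imwrite("pics/v1.png",cv2.resize(a,(800,460),interpolation=cv2.INTER_CUBIC))
a=cv2.imread("pics/side0.png")[120:370,160:480];cv2.imwrite("pics/v2.png",cv2.resize(a,(768,600),interpolation=cv2.INTER_CUBIC))
E
```

```text
(no output)
```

View pics/v1.png

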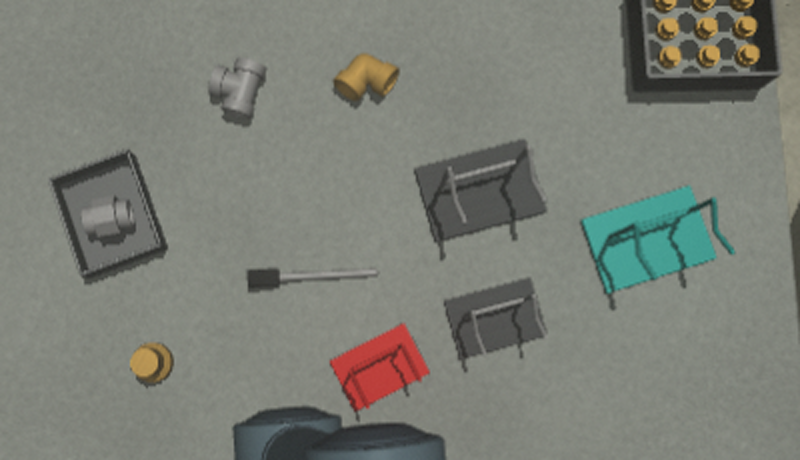

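View pics/v2.png

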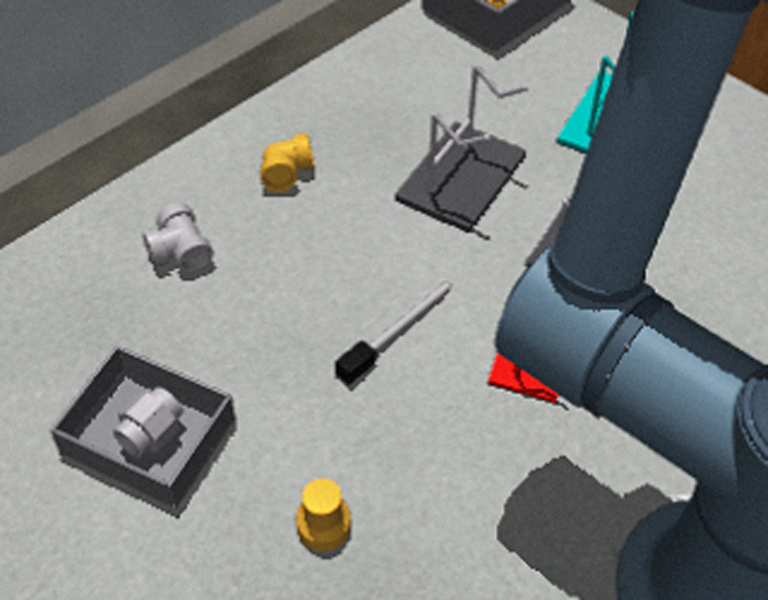

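The top crop shows four stands (full-image pixels): larger dark grey (382,190), smaller dark grey (388,253), turquoise (465,213) and red (331,273). The one meant is the larger dark grey at (382,190), because it isn't red or turquoise and it's the bigger of the two greys. The enlarged crop confirms that. The union is in the bin at (195,197), and the bar's handle is at (273,228) with its rod pointing right (-y).

```bash
cat >> h.py <<'E'
from scipy.optimize import least_squares
E
python3 - <<'E'
from h import *
p=env.get_image("top"); T=Tcw(p)
def m(l): 
    s=env.silhouettes(l,p); return s
pt=lambda l,i=0: env.spot_point(l,p)[i]["xy"]
for l,z in(("union",34),("bar",13),("bar_tip",13),("bar_mid",13),("bin",0),("tee",0),("elbow",0),("reducer",0)):
    for d in env.spot_point(l,p)[:2]: print(l,at_z(p,[d["xy"]],T,[z]).round(0).tolist(),round(d["conf"],2))
for d in env.spot_point("stand",p): print("stand",np.round(d["xy"]),at_z(p,[d["xy"]],T,[0]).round(0).tolist())
# base corners of stand, seen in crop
c=np.array([[414,169],[525,140],[547,211],[437,241]])/2+[140,90]
print("stand base", at_z(p,c,T,[12]*4).round(0).tolist())
c=np.array([[52,180],[130,152],[165,247],[87,280]])/2+[140,90]
print("bin rim",at_z(p,c,T,[50]*4).round(0).tolist())
r=env.silhouettes("bar",p)[0]["region"]; ys,xs=np.nonzero(r); print(cv2.fitLine(np.c_[xs,ys].astype(np.float32),2,0,.01,.01).ravel())
s=env.read_state(); print(s["ee_rot"],env.grasp_offset)
w=env.get_image("wrist"); print(np.array(w["hand_eye"]).round(2).tolist(),w["vertical_fov"],w["D"])
E
```

```text
union [[476.0, 76.0, 34.0]] 0.27
bar [[482.0, 73.0, 13.0]] 0.58
bar_tip [[491.0, -107.0, 13.0]] 0.56
bar_mid [[488.0, -37.0, 13.0]] 0.85
bin [[572.0, 302.0, 0.0]] 0.71
bin [[470.0, 60.0, 0.0]] 0.7
tee [[780.0, 113.0, 0.0]] 0.83
elbow [[784.0, -86.0, 0.0]] 0.66
reducer [[351.0, 246.0, 0.0]] 0.7
reducer [[489.0, -103.0, 0.0]] 0.39
stand [332. 278.] [[324.0, -108.0, 0.0]]
stand [386. 258.] [[380.0, -277.0, 0.0]]
stand [380. 193.] [[581.0, -265.0, 0.0]]
stand [468. 216.] [[503.0, -535.0, 0.0]]
stand base [[640.0, -164.0, 12.0], [682.0, -339.0, 12.0], [569.0, -368.0, 12.0], [526.0, -196.0, 12.0]]
bin rim [[629.0, 389.0, 50.0], [670.0, 270.0, 50.0], [522.0, 216.0, 50.0], [475.0, 332.0, 50.0]]
[ 9.9925423e-01 -3.8613323e-02  2.8469077e+02  2.2747389e+02]
[[ 9.72094124e-01  2.34591165e-01 -8.59072361e-07]
 [ 2.34591165e-01 -9.72094124e-01 -1.14393584e-05]
 [-3.51867161e-06  1.09186023e-05 -1.00000000e+00]] -18.700000000000003
[[-0.0, 0.96, 0.3, 75.69], [1.0, 0.0, 0.0, 0.11], [0.0, 0.3, -0.96, -179.23], [0.0, 0.0, 0.0, 1.0]] 60.952635022341624 [-0.03316408  0.          0.          0.          0.        ]
```

>>> apply_moves:
  linear:
    - [4.7, -0.17, -0.4]
    - [4.7, -0.17, -0.4]
    - [4.7, -0.17, -0.4]
    - [4.7, -0.17, -0.4]
    - [4.7, -0.17, -0.4]
  turn: [-4.17, -4.17, -4.17, -4.17, -4.17]
  jaw: [8.5, 8.5, 8.5, 8.5, 8.5]
  grip_force: 60

```text
t: 2.6
ee_pos: [367.8, -536.0, 215.1]
ee_rot: [[0.823, 0.568, 0.0], [0.568, -0.823, -0.0], [-0.0, 0.0, -1.0]]
contact_force: [-0.1, -0.8, -0.7]
width: 85.1
grip_force: 0.0
```

>>> apply_moves:
  linear:
    - [4.7, -0.17, -0.4]
    - [4.7, -0.17, -0.4]
    - [4.7, -0.17, -0.4]
    - [4.7, -0.17, -0.4]
    - [4.7, -0.17, -0.4]
  turn: [-4.17, -4.17, -4.17, -4.17, -4.17]
  jaw: [8.5, 8.5, 8.5, 8.5, 8.5]

```text
t: 3.1
ee_pos: [533.3, -370.4, 235.1]
ee_rot: [[0.567, 0.823, 0.0], [0.823, -0.567, -0.0], [0.0, 0.0, -1.0]]
contact_force: [0.8, -0.6, -0.1]
width: 85.1
grip_force: 0.0
```

>>> apply_moves:
  linear:
    - [4.7, -0.17, 0]
    - [4.7, -0.17, 0]
    - [4.7, -0.17, 0]
    - [4.7, -0.17, 0]
    - [4.7, -0.17, 0]
  turn: [-4.17, -4.17, -4.17, -4.17, -4.17]
  jaw: [8.5, 8.5, 8.5, 8.5, 8.5]

```text
t: 3.6
ee_pos: [629.1, -156.9, 235.0]
ee_rot: [[0.237, 0.972, 0.0], [0.972, -0.237, -0.0], [-0.0, 0.0, -1.0]]
contact_force: [0.2, -0.4, 0.5]
width: 85.2
grip_force: 0.0
```

>>> apply_moves:
  linear:
    - [4.7, -0.17, 0]
    - [4.7, -0.17, 0]
    - [4.7, -0.17, 0]
    - [4.7, -0.17, 0]
    - [4.7, -0.17, 0]
  turn: [-4.17, -4.17, -4.17, -4.17, -4.17]
  jaw: [8.5, 8.5, 8.5, 8.5, 8.5]

```text
t: 4.1
ee_pos: [642.6, 76.6, 234.9]
ee_rot: [[-0.124, 0.992, 0.0], [0.992, 0.124, 0.0], [-0.0, 0.0, -1.0]]
contact_force: [0.0, 1.0, 0.4]
width: 84.9
grip_force: 0.0
```

>>> apply_moves:
  linear:
    - [4.7, -0.17, 0]
    - [4.7, -0.17, 0]
    - [4.7, -0.17, 0]
    - [4.7, -0.17, 0]
    - [4.7, -0.17, 0]
  turn: [-4.17, -4.17, -4.17, -4.17, 0]
  jaw: [8.5, 8.5, 8.5, 8.5, 8.5]

```text
t: 4.6
ee_pos: [572.0, 299.7, 235.0]
ee_rot: [[-0.402, 0.916, 0.0], [0.916, 0.402, 0.0], [-0.0, 0.0, -1.0]]
contact_force: [0.7, -0.4, -0.0]
width: 85.2
grip_force: 0.0
```

```bash
python3 - <<'E'
from h import *
s=env.read_state(); p=env.get_image("wrist"); T=Tcw(p,s)
save("w1.png",p)
print(s["ee_pos"])
for d in env.spot_point("union",p): print(d["xy"],d["conf"],at_z(p,[d["xy"]],T,[34]))
d=env.silhouettes("union",p)[0]; r=d["region"]; ys,xs=np.nonzero(r)
print(d["box"],d["conf"]); R=cv2.minAreaRect(np.c_[xs,ys].astype(np.float32)); b=cv2.boxPoints(R); print(R)
print(at_z(p,b,T,[40]*4).round(1).tolist())
E
```

```text
[572.02978913 299.7197788  234.97916148]
[319.4, 156.6] 0.67 [[569.07542482 305.64093588  34.        ]]
[320.3, 157.5, 58.4, 73.2] 0.94
((320.88238525390625, 156.97059631347656), (53.11530303955078, 66.93983459472656), 14.03624439239502)
[[547.1, 264.1, 40.0], [535.9, 338.0, 40.0], [592.5, 347.9, 40.0], [607.1, 273.7, 40.0]]
```

View pics/w1.png

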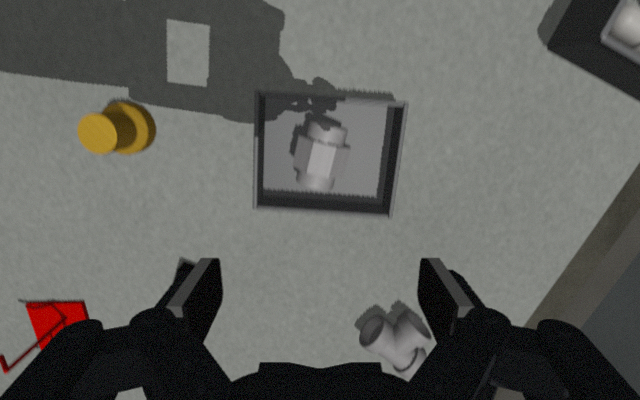

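The wrist view shows the union in the bin at (320,157). Its bore runs about 13° clockwise from image up, and the jaws will close across the nut.

>>> apply_moves:
  linear:
    - [0.67, -0.03, 0]
    - [0, 0, 0]
    - [0, 0, 4]
    - [0, 0, 4]
    - [0, 0, 4]
  turn: [6.75, 6.75, 0, 0, 0]
  jaw: [8.5, 8.5, 8.5, 8.5, 8.5]

```text
t: 5.25
ee_pos: [570.7, 302.6, 113.9]
ee_rot: [[-0.174, 0.985, 0.001], [0.985, 0.174, 0.0], [-0.0, 0.001, -1.0]]
contact_force: [0.0, -0.9, -0.9]
width: 85.1
grip_force: 0.0
```

```bash
python3 - <<'E'
from h import *
s=env.read_state(); p=env.get_image("wrist"); T=Tcw(p,s)
save("w2.png",p); R=np.array(s["ee_rot"]); P=np.array(s["ee_pos"])
print(P)
for d in env.spot_point("union",p)[:1]: X=at_z(p,[d["xy"]],T,[34])[0]; print(d["xy"],d["conf"],X,(X-P)@R)
d=env.silhouettes("union",p)[0]; r=d["region"]; ys,xs=np.nonzero(r)
print(d["box"]); 
for q in(ys.min()+6,ys.max()-6): print(q,xs[ys==q].min(),xs[ys==q].max())
E
```

```text
[570.74864687 302.57313377 113.94687644]
[318.6, 188.1] 0.64 [569.3660477  305.74049498  34.        ] [ 3.37627216 -0.91115545 79.94508986]
[321.4, 189.1, 76.7, 101.7]
146 293 349
232 297 344
```

View pics/w2.png

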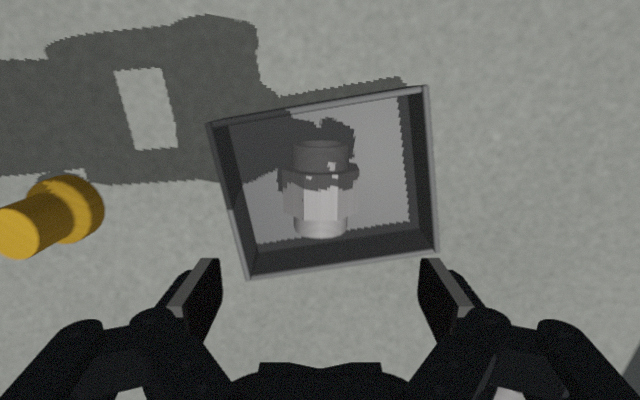

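The union now lines up with the tool's x axis at (320,189), centred between the fingers.

>>> apply_moves:
  linear:
    - [0.35, 0, 3.5]
    - [0, 0, 3.5]
    - [0, 0, 2.5]
    - [0, 0, 1.1]
    - [0, 0, 0]
  turn: [0, 0, 0, 0, 0]
  jaw: [8.5, 8.5, 8.5, 8.5, 8.5]

```text
t: 5.9
ee_pos: [570.0, 307.2, 9.6]
ee_rot: [[-0.176, 0.984, 0.0], [0.984, 0.176, 0.0], [0.0, 0.0, -1.0]]
contact_force: [-0.1, 0.9, 0.2]
width: 85.0
grip_force: 0.0
```

>>> apply_moves:
  linear:
    - [0, 0, 0]
    - [0, 0, 0]
    - [0, 0, 0]
    - [0, 0, 0]
    - [0, 0, 0]
  turn: [0, 0, 0, 0, 0]
  jaw: [5, 5, 5, 5, 5]

```text
t: 6.4
ee_pos: [570.5, 307.8, 10.4]
ee_rot: [[-0.176, 0.984, 0.003], [0.984, 0.176, 0.001], [0.0, 0.003, -1.0]]
contact_force: [1.2, 0.2, 4.4]
width: 49.6
grip_force: 1.8
```

```bash
python3 - <<'E'
from h import *
s=env.read_state(); p=env.get_image("wrist"); q=env.get_image("side"); 
a=cv2.resize(p["img"][150:350,160:480],(640,400)); b=cv2.resize(q["img"][250:350,140:300],(640,400))
save("w3.png",p,np.hstack([a,b])[:,240:][:, :]) if 0 else save("w3.png",p,cv2.resize(np.vstack([a,b]),(480,600)))
E
```

```text
(no output)
```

View pics/w3.png

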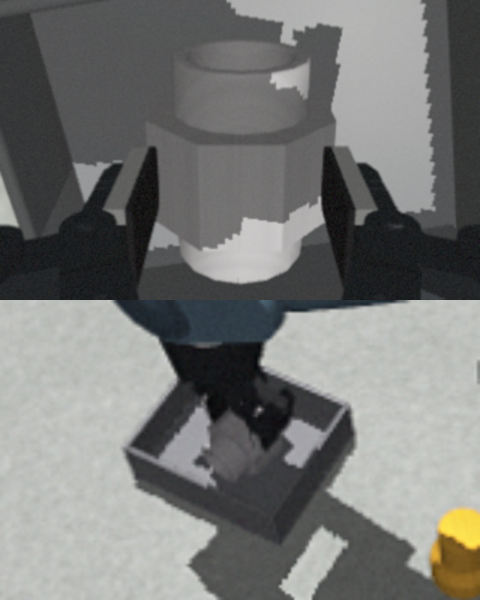

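```bash
cat >> h.py <<'E'
def union_lines(c,yaw,roll=0):
    ax=np.array([np.cos(yaw),np.sin(yaw),0]);sd=np.array([-np.sin(yaw),np.cos(yaw),0]);up=np.array([0,0,1.])
    L=[]
    for x,r,n,o in((-35,22,24,0),(35,22,24,0),(35,17,24,0),(-17,29/np.cos(np.pi/8),8,np.pi/8),(17,29/np.cos(np.pi/8),8,np.pi/8)):
        t=np.arange(n+1)*2*np.pi/n+o+roll
        L.append(np.array(c)+x*ax+r*np.outer(np.cos(t),sd)+r*np.outer(np.sin(t),up))
    return L
def draw(img,p,T,L,col):
    for l in L: cv2.polylines(img,[np.round(proj(p,l,T)*8).astype(np.int32)],False,col,1,shift=3)
E
python3 - <<'E'
from h import *
s=env.read_state(); p=env.get_image("wrist"); T=Tcw(p,s); R=np.array(s["ee_rot"]); P=np.array(s["ee_pos"])
S=4; img=p["img"].copy()
draw(img,p,T,union_lines([569.4,305.7,34],np.radians(100)),(255,0,0))
pad=lambda y,z0,z1:np.array([P+R@np.array(v) for v in((-11,y,z0),(11,y,z0),(11,y,z1),(-11,y,z1),(-11,y,z0))])
draw(img,p,T,[pad(25,-30,-8),pad(-25,-30,-8)],(0,255,0))
save("w4.png",p,cv2.resize(img[120:320,190:450],(780,600),interpolation=cv2.INTER_NEAREST))
print([(d["xy"],d["conf"]) for d in env.spot_point("union",p)])
E
```

```text
[([321.8, 251.8], 0.89)]
```

View pics/w4.png

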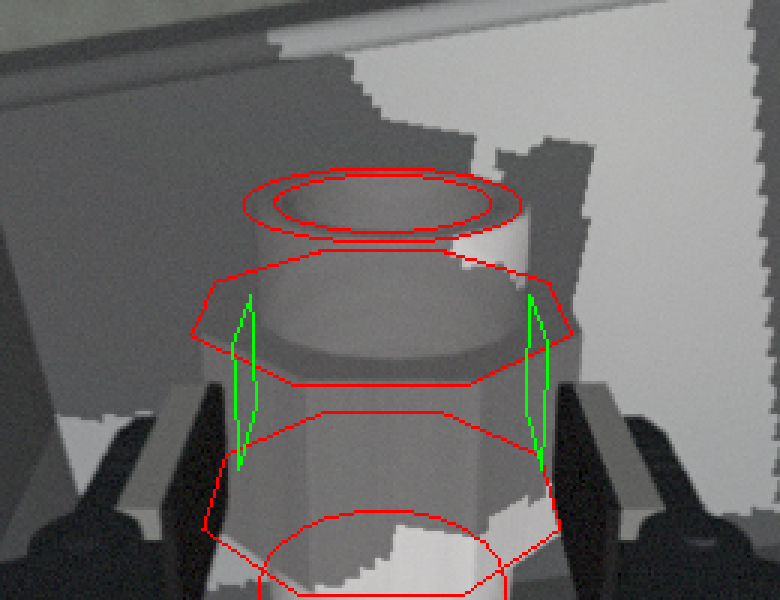

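>>> apply_moves:
  linear:
    - [0, 0, 0]
    - [0, 0, 0]
    - [0, 0, 0]
    - [0, 0, 0]
    - [0, 0, 0]
  turn: [0, 0, 0, 0, 0]
  jaw: [0, 0, 0, 0, 0]
  grip_force: 60

```text
t: 7.1
ee_pos: [574.3, 309.6, 19.8]
ee_rot: [[-0.177, 0.984, 0.009], [0.984, 0.177, 0.003], [0.001, 0.009, -1.0]]
contact_force: [-13.6, -4.0, 47.2]
width: 33.1
grip_force: 55.3
```

```bash
python3 - <<'E'
from h import *
s=env.read_state(); p=env.get_image("wrist"); print(s["width"],s["grip_force"],s["contact_force"],s["ee_pos"])
save("w5.png",p,cv2.resize(p["img"][150:350,190:450],(520,400)))
E
```

```text
33.06619954046695 55.28418380767107 [-13.6147302   -3.95984884  47.20855404] [574.28392985 309.63003172  19.78235907]
```

View pics/w5.png

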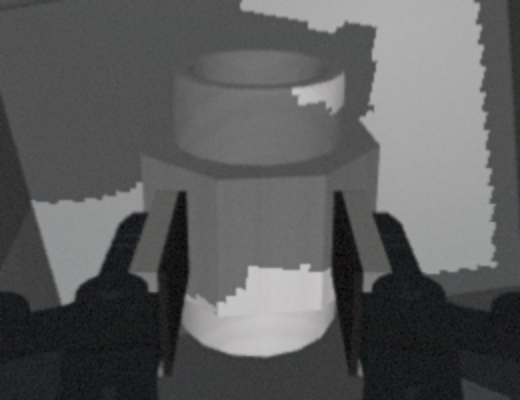

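The jaws closed above the nut's upright flats and slid up its slanted ones: seen from the camera, the finger tips sit about 40 mm behind the reported TCP. I'll open, go lower in guarded steps, and grip again.

>>> apply_moves:
  linear:
    - [0, 0, 0]
    - [0, 0, 0]
    - [0, 0, 0]
    - [0, 0, 0.5]
    - [0, 0, 0.5]
  turn: [0, 0, 0, 0, 0]
  jaw: [8.5, 8.5, 8.5, 8.5, 8.5]

```text
t: 7.65
ee_pos: [568.4, 307.1, -2.5]
ee_rot: [[-0.176, 0.984, -0.002], [0.984, 0.176, -0.001], [-0.0, -0.002, -1.0]]
contact_force: [-0.0, 0.0, -0.6]
width: 84.6
grip_force: 0.0
```

```bash
python3 - <<'E'
from h import *
s=env.read_state(); p=env.get_image("wrist"); T=Tcw(p,s); R=np.array(s["ee_rot"]); P=np.array(s["ee_pos"])
print(s["width"],s["contact_force"],P)
for d in env.spot_point("union",p)[:1]: X=at_z(p,[d["xy"]],T,[34])[0]; print(d["xy"],d["conf"],X,(X-P)@R)
img=p["img"].copy()
draw(img,p,T,union_lines([569.4,305.7,34],np.radians(100)),(255,0,0))
save("w6.png",p,cv2.resize(img[150:350,160:480],(640,400)))
E
```

```text
84.59550786103902 [-0.00150774  0.01607444 -0.5502278 ] [568.43117236 307.13927233  -2.49689988]
[325.8, 263.7] 0.71 [571.46152649 306.74305123  34.        ] [ -0.93273862   2.85011403 -36.50165184]
```

View pics/w6.png

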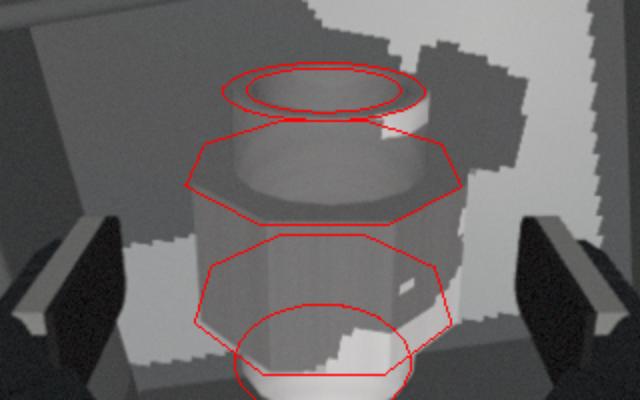

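>>> apply_moves:
  linear:
    - [-0.05, 0.25, 0.3]
    - [0, 0, 0.3]
    - [0, 0, 0.3]
    - [0, 0, 0.2]
    - [0, 0, 0]
  turn: [0, 0, 0, 0, 0]
  jaw: [8.5, 8.5, 8.5, 8.5, 8.5]

```text
t: 8.25
ee_pos: [571.4, 307.3, -12.5]
ee_rot: [[-0.176, 0.984, -0.001], [0.984, 0.176, -0.0], [-0.0, -0.001, -1.0]]
contact_force: [-0.2, 1.2, -0.1]
width: 84.9
grip_force: 0.0
```

>>> apply_moves:
  linear:
    - [0, 0, 0.2]
    - [0, 0, 0]
    - [0, 0, 0]
    - [0, 0, 0]
    - [0, 0, 0]
  turn: [0, 0, 0, 0, 0]
  jaw: [8.5, 5, 5, 5, 5]

```text
t: 8.75
ee_pos: [572.0, 307.5, -13.7]
ee_rot: [[-0.176, 0.984, 0.001], [0.984, 0.176, 0.0], [0.0, 0.001, -1.0]]
contact_force: [-0.8, -0.5, 1.6]
width: 56.7
grip_force: 66.2
```

>>> apply_moves:
  linear:
    - [0, 0, -2]
    - [0, 0, -4]
    - [0, 0, -2]
    - [0, 0, 0]
    - [0, 0, 0]
  turn: [0, 0, 0, 5.05, 5.05]
  jaw: [5, 5, 5, 5, 5]

```text
t: 9.25
ee_pos: [571.7, 307.4, 66.3]
ee_rot: [[0.003, 1.0, 0.0], [1.0, -0.003, 0.0], [0.0, 0.0, -1.0]]
contact_force: [-0.4, 0.2, -3.3]
width: 56.9
grip_force: 65.8
```

>>> apply_moves:
  linear:
    - [-2.5, 0, 0]
    - [-4, 0.5, 0]
    - [-4, 0.5, 0]
    - [-4.5, 0.5, 0]
    - [-4.5, 0.5, 0]
  turn: [0, 0, 0, 0, 0]
  jaw: [5, 5, 5, 5, 5]

```text
t: 9.75
ee_pos: [591.0, 110.9, 65.1]
ee_rot: [[-0.001, 1.0, -0.001], [1.0, 0.001, -0.0], [-0.0, -0.001, -1.0]]
contact_force: [0.6, 0.0, -3.4]
width: 56.9
grip_force: 65.8
```

>>> apply_moves:
  linear:
    - [-4.5, 0.5, 0]
    - [-4.5, 0.3, 0]
    - [-4.5, 0, 0]
    - [-3, 0, 0]
    - [-1.2, 0, 0]
  turn: [0, 0, 0, 0, 0]
  jaw: [5, 5, 5, 5, 5]

```text
t: 10.25
ee_pos: [599.3, -67.3, 65.2]
ee_rot: [[0.002, 1.0, -0.001], [1.0, -0.002, -0.0], [-0.0, -0.001, -1.0]]
contact_force: [-0.3, 0.7, -2.1]
width: 56.8
grip_force: 65.8
```

>>> apply_moves:
  linear:
    - [0, 0, 3.5]
    - [0, 0, 3]
    - [0, 0, 1.2]
    - [0, 0, 0.4]
    - [0, 0, 0.2]
  turn: [0, 0, 0, 0, 0]
  jaw: [5, 5, 5, 5, 5]

```text
t: 10.75
ee_pos: [600.5, -64.2, -16.7]
ee_rot: [[-0.002, 1.0, 0.001], [1.0, 0.002, -0.0], [-0.0, 0.001, -1.0]]
contact_force: [0.2, -0.0, -1.8]
width: 56.6
grip_force: 65.6
```

>>> apply_moves:
  linear:
    - [0, 0, 0.15]
    - [0, 0, 0]
    - [0, 0, 0]
    - [0, 0, 0]
    - [0, 0, 0]
  turn: [0, 0, 0, 0, 0]
  jaw: [5, 5, 8.5, 8.5, 8.5]

```text
t: 11.25
ee_pos: [600.8, -64.8, -17.7]
ee_rot: [[-0.001, 1.0, 0.002], [1.0, 0.001, -0.0], [-0.0, 0.002, -1.0]]
contact_force: [0.0, 0.1, 0.1]
width: 84.9
grip_force: 0.0
```

>>> apply_moves:
  linear:
    - [0, 0, -2]
    - [0, 0, -4]
    - [0, 0, -4]
    - [0, 0, -5]
    - [0, 0, -4]
  turn: [0, 0, 0, 0, 0]
  jaw: [8.5, 8.5, 8.5, 8.5, 8.5]

```text
t: 11.75
ee_pos: [600.7, -64.8, 174.8]
ee_rot: [[-0.001, 1.0, 0.003], [1.0, 0.001, -0.001], [-0.001, 0.003, -1.0]]
contact_force: [0.9, 0.2, -0.4]
width: 84.9
grip_force: 0.0
```

```bash
python3 - <<'E'
from h import *
s=env.read_state(); p=env.get_image("wrist"); T=Tcw(p,s); R=np.array(s["ee_rot"]); P=np.array(s["ee_pos"])
print(P, p["shot"] if "shot" in p else 0)
for l,z in(("union",29),("bar",13),("bar_mid",13),("bar_tip",13)):
  for d in env.spot_point(l,p)[:2]: print(l,d["xy"],round(d["conf"],2),at_z(p,[d["xy"]],T,[z])[0].round(1))
for l in("union","bar"):
  for d in env.silhouettes(l,p)[:1]:
    ys,xs=np.nonzero(d["region"]); q=np.c_[xs,ys].astype(np.float32)
    if l=="bar":
        b=cv2.boxPoints(cv2.minAreaRect(q)); print(l,d["conf"],b.round(0).tolist(),at_z(p,b,T,[13]*4).round(0).tolist())
    else:
        for r in(ys.min()+6,ys.max()-6): x=xs[ys==r]; print(r,x.min(),x.max(),at_z(p,[[x.mean(),r]],T,[29]).round(1))
        img=p["img"].copy(); draw(img,p,T,union_lines([600,-65,29],np.pi/2),(255,0,0)); save("w7.png",p,img)
E
```

```text
[600.65964366 -64.8036893  174.83345931] 12
union [320.5, 174.2] 0.62 [601.8 -65.8  29. ]
bar [182.4, 21.4] 0.58 [475.3  74.2  13. ]
bar_mid [198.2, 132.9] 0.58 [480.  -27.2  13. ]
bar_tip [206.1, 199.6] 0.93 [481.2 -96.9  13. ]
141 297 341 [[600.3 -33.3  29. ]]
208 300 339 [[ 600.8 -100.8   29. ]]
bar 0.64 [[158.0, 0.0], [195.0, -5.0], [226.0, 201.0], [189.0, 206.0]] [[455.0, 92.0, 13.0], [489.0, 96.0, 13.0], [502.0, -98.0, 13.0], [462.0, -104.0, 13.0]]
```

>>> apply_moves:
  linear:
    - [2.8, -2.5, 0]
    - [2.8, -2.5, 0]
    - [2.8, -2.5, 0.5]
    - [2.8, -2.6, 1]
    - [2.8, -2.5, 1]
  turn: [-2, 0, 0, 0, 0]
  jaw: [8.5, 8.5, 8.5, 6, 6]

```text
t: 12.6
ee_pos: [467.9, 72.6, 144.4]
ee_rot: [[-0.035, 0.999, -0.003], [0.999, 0.035, 0.0], [0.0, -0.003, -1.0]]
contact_force: [0.4, 0.1, -0.6]
width: 60.4
grip_force: 0.0
```

```bash
cat > bar.py <<'E'
from h import *
s=env.read_state(); p=env.get_image("wrist"); T=Tcw(p,s); R=np.array(s["ee_rot"]); P=np.array(s["ee_pos"])
print(P)
for l,z in(("bar",13),("bar_mid",13),("bar_tip",13)):
  for d in env.spot_point(l,p)[:1]: X=at_z(p,[d["xy"]],T,[z])[0]; print(l,d["xy"],round(d["conf"],2),X.round(1),((X-P)@R).round(1))
img=p["img"]; g=img.max(axis=2)
d=env.silhouettes("bar",p)[0]["region"]; ys,xs=np.nonzero(d); print(xs.min(),xs.max(),ys.min(),ys.max())
h=(d&(g<60)); ys,xs=np.nonzero(h); print("handle",len(xs),xs.mean(),ys.mean(),at_z(p,[[xs.mean(),ys.mean()]],T,[20])[0].round(1))
r=(d&(g>110)); ys,xs=np.nonzero(r)
if len(xs)>20: v=cv2.fitLine(np.c_[xs,ys].astype(np.float32),2,0,.01,.01).ravel(); a=at_z(p,[v[2:]-60*v[:2],v[2:]+60*v[:2]],T,[15]*2); e=a[1]-a[0]; print("rod yaw line",np.degrees(np.arctan2(e[1],e[0])),a.round(1).tolist())
save("w8.png",p)
E
python3 bar.py
```

```text
[467.85197505  72.64945668 144.4286367 ]
bar [326.3, 177.7] 0.92 [473.6  72.1  13. ] [ -0.8   6.1 131.4]
bar_mid [325.5, 273.1] 0.65 [476.9 -28.7  13. ] [-101.7    5.9  131.4]
bar_tip [325.0, 326.3] 0.87 [479.  -94.1  13. ] [-167.1    5.7  131.3]
312 341 150 331
handle 1435 325.6418118466899 177.1156794425087 [472.8  74.3  20. ]
rod yaw line 91.3424105634805 [[478.9, -91.6, 15.0], [475.7, 45.2, 15.0]]
```

View pics/w8.png

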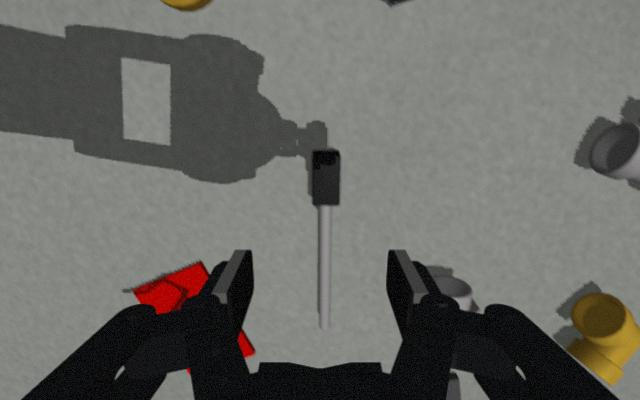

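The handle is at (326,178) with the rod straight down the picture to (325,326), so it lines up with the tool and sits 6 mm off in y.

>>> apply_moves:
  linear:
    - [0, 0.6, 4]
    - [0, 0, 4.5]
    - [0, 0, 4.5]
    - [0, 0, 3]
    - [0, 0, 1]
  turn: [0, 0, 0, 0, 0]
  jaw: [6, 6, 6, 6, 6]

```text
t: 13.35
ee_pos: [474.0, 71.2, -27.0]
ee_rot: [[-0.034, 0.999, -0.006], [0.999, 0.034, 0.0], [0.001, -0.006, -1.0]]
contact_force: [-0.2, 0.0, 0.5]
width: 59.8
grip_force: 0.0
```

>>> apply_moves:
  linear:
    - [0, 0, 0.3]
    - [0, 0, 0.2]
    - [0, 0, 0]
    - [0, 0, 0]
    - [0, 0, 0]
  turn: [0, 0, 0, 0, 0]
  jaw: [6, 6, 6, 6, 6]

```text
t: 13.85
ee_pos: [477.0, 71.9, -27.5]
ee_rot: [[-0.036, 0.999, 0.002], [0.999, 0.036, -0.0], [-0.0, 0.002, -1.0]]
contact_force: [-0.9, 0.7, 0.1]
width: 59.9
grip_force: 0.0
```

```bash
python3 bar.py
```

```text
[477.00949282  71.88565477 -27.51871417]
bar [315.4, 269.0] 0.57 [475.   70.3  13. ] [ -1.5  -2.  -40.5]
280 345 209 367
handle 7116 312.7022203485104 267.9409780775717 [473.8  74.7  20. ]
rod yaw line 88.44871571066545 [[474.7, -9.4, 15.0], [476.7, 63.1, 15.0]]
```

>>> apply_moves:
  linear:
    - [0, -0.1, 0.3]
    - [0, 0, 0.2]
    - [0, 0, 0]
    - [0, 0, 0]
    - [0, 0, 0]
  turn: [0, 0, 0, 0, 0]
  jaw: [6, 6, 6, 6, 6]

```text
t: 14.6
ee_pos: [475.1, 71.9, -33.6]
ee_rot: [[-0.036, 0.999, -0.0], [0.999, 0.036, 0.0], [0.0, -0.0, -1.0]]
contact_force: [0.6, 0.5, -0.4]
width: 60.0
grip_force: 0.0
```

>>> apply_moves:
  linear:
    - [0, 0, 0]
    - [0, 0, 0]
    - [0, 0, 0]
    - [0, 0, 0]
    - [0, 0, 0]
  turn: [0, 0, 0, 0, 0]
  jaw: [2, 2, 2, 2, 2]
  grip_force: 80

```text
t: 15.1
ee_pos: [475.1, 71.9, -33.3]
ee_rot: [[-0.036, 0.999, -0.0], [0.999, 0.036, -0.0], [-0.0, -0.0, -1.0]]
contact_force: [-1.3, -1.1, 4.6]
width: 24.4
grip_force: 78.5
```

>>> apply_moves:
  linear:
    - [0, 0, -1]
    - [0, 0, -2.5]
    - [0, 0, -4]
    - [0, 0, -2.5]
    - [0, 0, -1]
  turn: [0, 0, 0, 2, 0]
  jaw: [2, 2, 2, 2, 2]

```text
t: 15.6
ee_pos: [476.9, 71.8, 79.4]
ee_rot: [[-0.001, 1.0, 0.005], [1.0, 0.001, -0.0], [-0.0, 0.005, -1.0]]
contact_force: [0.9, -0.1, -2.2]
width: 24.5
grip_force: 78.9
```

>>> apply_moves:
  linear:
    - [1.5, 2, 0]
    - [2.5, 3, 0]
    - [2.5, 3, 0]
    - [2.2, 2.7, 0]
    - [1.1, 1.8, 0]
  turn: [0, 0, 0, 0, 0]
  jaw: [2, 2, 2, 2, 2]

```text
t: 16.1
ee_pos: [600.5, 171.6, 75.0]
ee_rot: [[-0.003, 1.0, -0.001], [1.0, 0.003, 0.0], [0.0, -0.001, -1.0]]
contact_force: [-0.8, -1.4, -1.4]
width: 24.6
grip_force: 78.9
```

```bash
cat > rod.py <<'E'
from h import *
import sys
s=env.read_state(); p=env.get_image("wrist"); T=Tcw(p,s); R=np.array(s["ee_rot"]); P=np.array(s["ee_pos"]); za=P[2]+46.3
print(P.round(1),s["width"],s["grip_force"],s["contact_force"].round(1) if hasattr(s["contact_force"],"round") else s["contact_force"])
for l,z in(("bar",za),("bar_mid",za),("bar_tip",za),("union",29)):
  for d in env.spot_point(l,p)[:1]: X=at_z(p,[d["xy"]],T,[z])[0]; print(l,np.round(d["xy"]),round(d["conf"],2),X.round(1),((X-P)@R).round(1))
save(sys.argv[1],p)
for n in("side","top"):
  q=env.get_image(n)
  save(n+sys.argv[1],q)
  for l,z in(("bar_tip",za),("bar",za),("union",29)):
    for d in env.spot_point(l,q)[:1]: print(n,l,np.round(d["xy"]),round(d["conf"],2),at_z(q,[d["xy"]],Tcw(q),[z])[0].round(1))
E
python3 rod.py r1.png
```

```text
[600.5 171.6  75. ] 24.564083977743476 78.93324136734009 [-0.8 -1.4 -1.4]
bar [318. 274.] 0.71 [599.8 170.7 121.3] [ -0.9  -0.7 -46.3]
side bar_tip [298. 209.] 0.65 [598.5  -9.6 121.3]
side bar [250. 244.] 0.79 [593.6 174.  121.3]
side union [309. 221.] 0.93 [599.6 -58.3  29. ]
top bar_tip [297. 182.] 0.47 [601.3 -13.  121.3]
top bar [233. 184.] 0.75 [599.4 171.  121.3]
top union [319. 182.] 0.88 [613.8 -76.1  29. ]
```

>>> apply_moves:
  linear:
    - [0, 0, 2]
    - [0, 0, 3]
    - [0, 0, 2.5]
    - [0, 0, 1.2]
    - [0, 0, 0.5]
  turn: [0, 0, 0, 0, 0]
  jaw: [2, 2, 2, 2, 2]
  grip_force: 120

```text
t: 17.25
ee_pos: [599.0, 169.8, -16.9]
ee_rot: [[-0.001, 1.0, -0.002], [1.0, 0.001, -0.0], [-0.0, -0.002, -1.0]]
contact_force: [-0.5, 0.0, -1.6]
width: 23.8
grip_force: 118.0
```

```bash
cat >> rod.py <<'E'
def tri(l):
    A=np.zeros((3,3));b=np.zeros(3)
    for n in("side","top"):
        q=env.get_image(n); d=env.spot_point(l,q)
        if not d: print("none",l,n); return
        o,v=ray(q,[d[0]["xy"]],Tcw(q)); v=v[0]/np.linalg.norm(v[0]); M=np.eye(3)-np.outer(v,v); A+=M;b+=M@o
    print("tri",l,np.linalg.solve(A,b).round(1))
for l in sys.argv[2:]: tri(l)
E
python3 rod.py r2.png bar_tip bar bar_mid union
```

```text
[599.  169.8 -16.9] 23.79080529122359 118.01814794540405 [-0.5  0.  -1.6]
bar [323. 273.] 0.68 [600.5 169.8  29.4] [ -0.1   1.4 -46.3]
bar_tip [322. 272.] 0.3 [600.3 170.1  29.4] [  0.3   1.2 -46.3]
side bar_tip [297. 228.] 0.54 [604.2  -7.9  29.4]
side bar [253. 261.] 0.68 [604.  166.8  29.4]
top bar_tip [297. 185.] 0.53 [608.3  -9.3  29.4]
top bar [240. 188.] 0.5 [603.  166.3  29.4]
top union [318. 183.] 0.61 [611.1 -73.3  29. ]
tri bar_tip [605.  -13.1   4.7]
tri bar [609.7 172.2  17.6]
tri bar_mid [607.6  62.5   8.8]
tri union [608.7 -69.2  17.8]
```

```bash
python3 - <<'E'
from h import *
out=[]
for n,(r0,c0) in(("side",(170,225)),("top",(135,215))):
    q=env.get_image(n); T=Tcw(q); S=6
    big=cv2.resize(q["img"][r0:r0+100,c0:c0+130],None,fx=S,fy=S,interpolation=cv2.INTER_CUBIC)
    def dl(L,col):
        for l in L:
            a=(proj(q,l,T)-[c0,r0]+.5)*S; cv2.polylines(big,[np.round(a).astype(np.int32)],False,col,1)
    big=big.copy()
    dl(union_lines([601,-66,29],np.pi/2),(255,0,0))
    dl([np.array([[600,146,29],[600,-6,29]])],(0,255,0))
    out.append(big[:,:780][::1])
m=np.vstack([o[100:500] if i==0 else o[150:450] for i,o in enumerate(out)])
m=cv2.resize(m,(670,600)); save("r3.png",q,m)
E
```

```text
(no output)
```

View pics/r3.png

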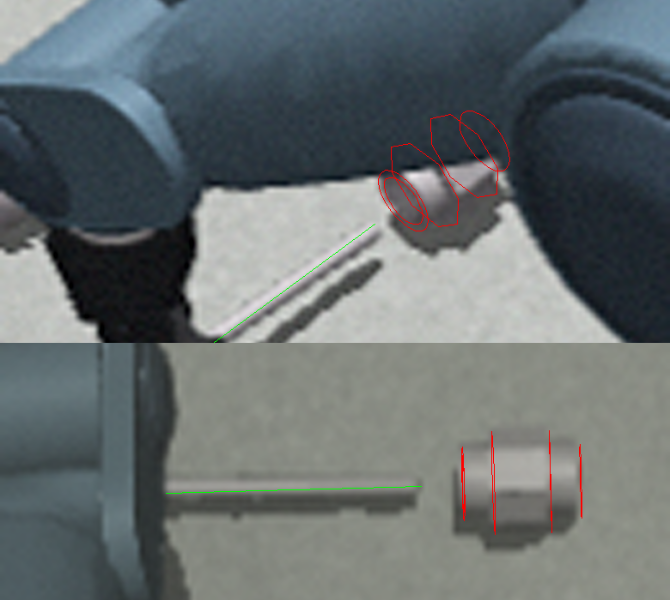

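The rod is parallel to the bore. In the top view the union sits about 2–3 mm further in +x, and in the side view the tip hangs about 3 mm low, so I'll correct by 2 mm in each and insert.

>>> apply_moves:
  linear:
    - [0, 0.2, -0.2]
    - [-1, 0, 0]
    - [-1.5, 0, 0]
    - [-1.5, 0, 0]
    - [-1, 0, 0]
  turn: [0, 0, 0, 0, 0]
  jaw: [2, 2, 2, 2, 2]

```text
t: 19.3
ee_pos: [602.0, 118.0, -13.7]
ee_rot: [[0.001, 1.0, -0.0], [1.0, -0.001, -0.0], [-0.0, -0.0, -1.0]]
contact_force: [0.2, 0.8, -0.9]
width: 23.8
grip_force: 118.0
```

```bash
python3 rod.py r4.png
```

```text
[602.  118.  -13.7] 23.825860291100312 118.01764011383057 [ 0.2  0.8 -0.9]
bar [320. 273.] 0.65 [602.2 117.7  32.6] [ -0.3   0.2 -46.3]
side bar_tip [311. 218.] 0.75 [600.3 -68.7  32.6]
side bar [264. 254.] 0.61 [595.9 130.5  32.6]
side union [309. 222.] 0.66 [596.2 -54.   29. ]
top bar_tip [311. 184.] 0.61 [609.1 -53.   32.6]
top union [318. 185.] 0.84 [605.5 -71.6  29. ]
```

>>> apply_moves:
  linear:
    - [-1, 0, 0]
    - [-2, 0, 0]
    - [-2, 0, 0]
    - [-2, 0, 0]
    - [-1.3, 0, 0]
  turn: [0, 0, 0, 0, 0]
  jaw: [2, 2, 2, 2, 2]

```text
t: 20.45
ee_pos: [602.1, 35.2, -13.5]
ee_rot: [[0.0, 1.0, 0.0], [1.0, -0.0, -0.0], [-0.0, 0.0, -1.0]]
contact_force: [-0.3, -0.2, -1.4]
width: 24.1
grip_force: 118.0
```

```bash
python3 rod.py r5.png
```

```text
[602.1  35.2 -13.5] 24.07437987151789 118.01680326461792 [-0.3 -0.2 -1.4]
bar [322. 274.] 0.62 [602.9  34.3  32.8] [ -0.9   0.8 -46.3]
side bar_tip [327. 207.] 0.57 [ 599.7 -138.8   32.8]
side bar [288. 234.] 0.48 [604.5  28.   32.8]
top bar_tip [342. 183.] 0.55 [ 610.1 -148.3   32.8]
top union [315. 183.] 0.67 [612.2 -65.3  29. ]
```

>>> apply_moves:
  linear:
    - [0, 0, -0.4]
    - [0, 0, -0.4]
    - [0, 0, -0.6]
    - [0, 0, -0.8]
    - [0, 0, -0.8]
  turn: [0, 0, 0, 0, 0]
  jaw: [2, 2, 2, 2, 2]

```text
t: 21.6
ee_pos: [601.7, 37.1, 16.8]
ee_rot: [[-0.001, 1.0, -0.001], [1.0, 0.001, 0.0], [0.0, -0.001, -1.0]]
contact_force: [0.0, -0.5, -4.5]
width: 23.9
grip_force: 117.9
```

```bash
python3 rod.py r6.png bar_tip union bar
```

```text
[601.7  37.1  16.8] 23.94762552622117 117.90818095207214 [ 0.  -0.5 -4.5]
bar [319. 271.] 0.67 [601.4  37.8  63.1] [  0.7  -0.4 -46.3]
bar_mid [554. 382.] 0.44 [720.5 -26.2  63.1] [-63.4 118.7 -46.4]
side bar_tip [329. 200.] 0.58 [ 596.4 -142.1   63.1]
side bar [287. 230.] 0.59 [599.9  35.5  63.1]
side union [308. 215.] 0.6 [620.  -74.6  29. ]
top bar_tip [340. 184.] 0.51 [ 602.8 -137.8   63.1]
top union [316. 183.] 0.79 [610.9 -66.8  29. ]
tri bar_tip [ 597.8 -137.3   66.5]
tri union [607.8 -67.9  28.1]
tri bar [ 737.7 -219.4 -265.2]
```

>>> apply_moves:
  linear:
    - [0, 0, -1]
    - [0, 0, -1.5]
    - [0, 0, -1.8]
    - [0, 0, -1.8]
    - [0, 0, -1.8]
  turn: [0, 0, 0, 0, 0]
  jaw: [2, 2, 2, 2, 2]

```text
t: 23.35
ee_pos: [602.7, 36.9, 97.9]
ee_rot: [[-0.001, 1.0, 0.002], [1.0, 0.001, -0.0], [-0.0, 0.002, -1.0]]
contact_force: [-0.2, 0.6, -4.4]
width: 23.5
grip_force: 118.0
```

>>> apply_moves:
  linear:
    - [0, 0, -1.8]
    - [0, 0, -1.8]
    - [0, 0, -1.8]
    - [0, 0, -1.8]
    - [0, 0, -1.1]
  turn: [0, 0, 0, 0, 0]
  jaw: [2, 2, 2, 2, 2]

```text
t: 23.85
ee_pos: [603.2, 36.9, 181.8]
ee_rot: [[-0.001, 1.0, 0.004], [1.0, 0.001, -0.001], [-0.001, 0.004, -1.0]]
contact_force: [-0.3, 0.6, -3.5]
width: 23.6
grip_force: 118.1
```

```bash
cat > stand.py <<'E'
from h import *
q={n:env.get_image(n) for n in("top","side")}
def model(v):
    c,s=np.cos(v[2]),np.sin(v[2]); M=np.array([[c,-s],[s,c]])
    W=lambda a:np.c_[np.array(a,float)[:,:2]@M.T+v[:2],np.array(a,float)[:,2]]
    box=W([(x,y,z) for x in(-60,60) for y in(-90,90) for z in(0,12)])
    wires=[W([(40,y,12),(40,y,159)]) for y in(-58,58)]+[W([(40,y,159),(0,y,125),(-36,y,156)]) for y in(-58,58)]+[W([(40,-58,60),(40,58,60)])]
    return box,wires
def mask(p,v):
    T=Tcw(p); S=4; m=np.zeros((400*S,640*S),np.uint8); b,w=model(v)
    cv2.fillConvexPoly(m,cv2.convexHull(np.round((proj(p,b,T)+.5)*S).astype(np.int32)),255)
    return cv2.resize(m,(640,400),interpolation=cv2.INTER_AREA)/255.
def dark(n):
    im=cv2.imread(f"pics/{n}0.png"); g=im.max(2); return (g<95).astype(float)
tgt=dark("top")
def cost(v):
    m=mask(q["top"],v); win=cv2.dilate((mask(q["top"],[604,-267,.235])>0).astype(np.uint8),np.ones((9,9)))>0
    return np.abs(m-tgt)[win].sum()
from scipy.optimize import minimize
r=minimize(cost,[604,-267,.235],method="Nelder-Mead",options=dict(initial_simplex=[[604,-267,.235],[614,-267,.235],[604,-257,.235],[604,-267,.3]]))
print(r.x,np.degrees(r.x[2]),r.fun,cost([604,-267,.235]))
x,y,a=r.x; print("bar origin target",x-100*np.sin(a),y+100*np.cos(a))
s=env.read_state(); print(s["ee_pos"],s["contact_force"])
E
python3 stand.py
```

```text
[ 6.05520180e+02 -2.63264280e+02  2.42045561e-01] 13.868189073671525 281.4392156862745 368.49411764705883
bar origin target 581.5512745866691 -166.17930913916788
[603.61977871  36.81807445 181.63169655] [-0.04467851  0.28978094 -3.63668185]
```

>>> apply_moves:
  linear:
    - [-0.5, 0, 0]
    - [-1, -0.2, 0]
    - [-1.5, -0.3, 0]
    - [-2, -0.3, 0]
    - [-2.2, -0.3, 0]
  turn: [0, 0, 0, 0, 0]
  jaw: [2, 2, 2, 2, 2]

```text
t: 24.45
ee_pos: [590.2, -36.6, 177.5]
ee_rot: [[-0.001, 1.0, -0.002], [1.0, 0.001, 0.0], [0.0, -0.002, -1.0]]
contact_force: [-0.2, -0.1, -3.9]
width: 23.6
grip_force: 118.1
```

>>> apply_moves:
  linear:
    - [-2.2, -0.3, 0]
    - [-2.2, -0.3, 0]
    - [-2.2, -0.3, 0]
    - [-2, -0.2, 0]
    - [-1.7, -0.1, 0]
  turn: [0, 0, 0, 0, 0]
  jaw: [2, 2, 2, 2, 2]

```text
t: 24.95
ee_pos: [578.1, -140.1, 177.6]
ee_rot: [[0.001, 1.0, -0.002], [1.0, -0.001, 0.0], [0.0, -0.002, -1.0]]
contact_force: [-0.3, -0.4, -4.9]
width: 23.8
grip_force: 118.2
```

>>> apply_moves:
  linear:
    - [-1.3, 0, 0]
    - [-0.9, 0, 0]
    - [-0.5, 0, 0]
    - [-0.2, 0, 0]
    - [0, 0, 0]
  turn: [0, 0, 0, 0, 0]
  jaw: [2, 2, 2, 2, 2]

```text
t: 25.45
ee_pos: [579.3, -166.8, 178.3]
ee_rot: [[-0.001, 1.0, -0.0], [1.0, 0.001, 0.0], [0.0, -0.0, -1.0]]
contact_force: [0.3, 0.1, -5.0]
width: 23.5
grip_force: 118.1
```

>>> apply_moves:
  linear:
    - [0, 0, 0]
    - [0, 0, 0]
    - [0, 0, 0]
    - [0, 0, 0]
    - [0, 0, 0]
  turn: [-1.8, -3, -4, -3.2, -1.8]
  jaw: [2, 2, 2, 2, 2]

```text
t: 25.95
ee_pos: [579.3, -166.2, 178.3]
ee_rot: [[-0.242, 0.97, -0.0], [0.97, 0.242, 0.0], [0.0, -0.0, -1.0]]
contact_force: [-0.8, -0.1, -4.1]
width: 23.3
grip_force: 118.3
```

```bash
python3 - <<'E'
from h import *
s=env.read_state(); p=env.get_image("wrist"); T=Tcw(p,s); R=np.array(s["ee_rot"]); P=np.array(s["ee_pos"]); za=P[2]+46.3
print(P.round(1),np.degrees(np.arctan2(R[1,0],R[0,0])),s["contact_force"])
save("st.png",p)
for l in("bar","bar_tip","bar_mid","union","stand"):
    for d in env.spot_point(l,p)[:2]:
        z={"stand":0,"union":za-11}.get(l,za); X=at_z(p,[d["xy"]],T,[z])[0]; print(l,np.round(d["xy"]),round(d["conf"],2),X.round(1))
    for d in env.find_in(l,p)[:2]: print("   box",np.round(d["box"]),round(d["conf"],2))
for n in("side","top"):
    q=env.get_image(n); save(n+"st.png",q)
    for l,z in(("bar",za),("bar_tip",za),("union",za-11)):
        for d in env.spot_point(l,q)[:1]: print(n,l,np.round(d["xy"]),round(d["conf"],2),at_z(q,[d["xy"]],Tcw(q),[z])[0].round(1))
E
```

```text
[ 579.3 -166.2  178.3] 104.01610842980745 [-0.8103783  -0.12333233 -4.06688654]
bar [322. 272.] 0.82 [ 580.2 -166.   224.6]
   box [320. 289.  66. 154.] 0.56
   box [320. 288.  67. 154.] 0.74
   box [319. 355.  70.  27.] 0.21
   box [321. 291.  67. 150.] 0.97
   box [305. 262. 146. 169.] 0.56
   box [318. 355.  70.  20.] 0.93
stand [137. 227.] 0.97 [ 393.  -284.4    0. ]
stand [83. 51.] 0.94 [ 323.3 -109.3    0. ]
   box [103. 250. 182. 161.] 0.76
   box [ 80.  61. 155. 122.] 0.68
side bar [340. 160.] 0.49 [ 581.7 -170.5  224.6]
side union [354. 147.] 0.64 [ 604.3 -257.6  213.6]
top bar [415. 162.] 0.37 [ 628.1 -335.   224.6]
top bar_tip [219. 269.] 0.61 [357.  188.4 224.6]
top union [392. 171.] 0.71 [ 606.8 -273.5  213.6]
```

```bash
sed -e 's/^tgt=.*/tgt=dark("side")/' -e 's/q\["top"\]/q["side"]/g' stand.py > stand2.py; python3 stand2.py; cat > tri2.py <<'E'
from h import *
# wires: compare hook pixels (bright/dark) - refit with known union to calibrate bias of each camera
import cv2
for n in("side","top"):
    q=env.get_image(n); T=Tcw(q); s=env.read_state(); P=np.array(s["ee_pos"])
    d=env.silhouettes("union",q)[0]; ys,xs=np.nonzero(d["region"]); print(n,d["conf"],d["box"],len(xs))
    c=P+[-.242*-97,.97*-97,0]; c[2]=P[2]+35.3
    L=np.vstack([proj(q,l,T) for l in union_lines(c,np.radians(104))]); print("pred box",(L.max(0)+L.min(0))/2,L.max(0)-L.min(0))
E
python3 tri2.py
```

```text
[ 6.02149026e+02 -2.67487877e+02  2.64339601e-01] 15.145543517639622 203.72156862745095 216.60392156862744
bar origin target 576.0218390046425 -170.96135176138387
[ 579.22040896 -167.0670701   178.39087952] [-0.06706397 -0.86932965 -4.74294656]
side 0.73 [221.4, 297.4, 77.7, 66.3] 3109
pred box [355.0173797  146.50126792] [23.02199462 24.18375512]
top 0.67 [395.5, 173.2, 16.8, 23.1] 261
pred box [387.62334453 172.4312473 ] [30.17824116 25.49503506]
```

>>> apply_moves:
  linear:
    - [-0.2, 0, 0.7]
    - [0, 0, 1.2]
    - [0, 0, 1.5]
    - [0, 0, 1.5]
    - [0, 0, 1.2]
  turn: [0, 0, 0, 0, 0]
  jaw: [2, 2, 2, 2, 2]

```text
t: 27.7
ee_pos: [578.7, -168.5, 114.7]
ee_rot: [[-0.239, 0.971, -0.003], [0.971, 0.239, 0.001], [0.002, -0.002, -1.0]]
contact_force: [0.3, -0.9, -4.2]
width: 23.7
grip_force: 118.2
```

>>> apply_moves:
  linear:
    - [0, 0, 0.8]
    - [0, 0, 0.4]
    - [0, 0, 0.3]
    - [0, 0, 0.2]
    - [0, 0, 0]
  turn: [0, 0, 0, 0, 0]
  jaw: [2, 2, 2, 2, 2]

```text
t: 28.2
ee_pos: [579.9, -170.2, 103.2]
ee_rot: [[-0.238, 0.971, -0.0], [0.971, 0.238, -0.003], [-0.003, -0.001, -1.0]]
contact_force: [-11.2, 1.9, 8.6]
width: 23.7
grip_force: 120.9
```

```bash
python3 - <<'E'
from h import *
s=env.read_state(); P=np.array(s["ee_pos"]); print(P.round(1),s["contact_force"],s["wrist_torque"],s["width"]); za=P[2]+46.3
for n in("side","top"):
    q=env.get_image(n); save(n+"d.png",q)
    for l,z in(("bar_tip",za),("union",za-11),("bar_mid",za)):
        for d in env.spot_point(l,q)[:1]: print(n,l,np.round(d["xy"]),round(d["conf"],2),at_z(q,[d["xy"]],Tcw(q),[z])[0].round(1))
E
```

```text
[ 579.9 -170.2  103.2] [-11.24617748   1.89342286   8.56358553] [-0.49789086  1.54919673 -0.77297985] 23.74009094556667
side bar_tip [234. 223.] 0.39 [665.  170.4 149.5]
top bar_tip [413. 168.] 0.63 [ 625.3 -342.3  149.5]
top union [388. 176.] 0.7 [ 607.5 -273.4  138.5]
```

```bash
python3 - <<'E'
from h import *
q=env.get_image("top"); w=env.get_image("side")
f=lambda p,uv,z:at_z(p,[uv],Tcw(p),[z])[0].round(0)[:2]
st=np.array([604,-265.]);a=np.radians(14.2);M=np.array([[np.cos(a),-np.sin(a)],[np.sin(a),np.cos(a)]])
for nm,p,uv,z in(("top post",q,(452/2+140,170/2+90),159),("top tip",q,(465/2+140,220/2+90),156),
 ("side postA",w,(437/2.4+160,118/2.4+120),159),("side tipA",w,(490/2.4+160,137/2.4+120),156),("side postB",w,(475/2.4+160,70/2.4+120),159),("side tipB",w,(525/2.4+160,90/2.4+120),156),("side VB",w,(500/2.4+160,97/2.4+120),121)):
    X=f(p,uv,z); print(nm,X,"local",((X-st)@M).round(0))
s=env.read_state(); R=np.array(s["ee_rot"]);P=np.array(s["ee_pos"]); print("TCP local",((P[:2]-st)@M).round(1))
E
```

```text
top post [ 608. -209.] local [18. 53.]
top tip [ 537. -224.] local [-55.  56.]
side postA [ 599. -201.] local [11. 63.]
side tipA [ 529. -226.] local [-63.  56.]
side postB [ 629. -310.] local [ 13. -50.]
side tipB [ 556. -330.] local [-62. -51.]
side VB [ 594. -328.] local [-25. -59.]
TCP local [-0.1 97.8]
```

The contact force pointed to -x. Checking the hook pixels shows the Vs sit about 22 mm towards -x from the base's centre, so I'll back up, shift across and lower again.

>>> apply_moves:
  linear:
    - [0, 0, -0.7]
    - [0, 0, -1.2]
    - [0, 0, -0.6]
    - [0, -0.6, 0]
    - [0, -1, 0]
  turn: [0, 0, 0, 0, 0]
  jaw: [2, 2, 2, 2, 2]

```text
t: 29.2
ee_pos: [563.9, -172.7, 125.3]
ee_rot: [[-0.24, 0.971, 0.0], [0.971, 0.24, 0.0], [-0.0, 0.0, -1.0]]
contact_force: [-0.1, -1.0, -4.8]
width: 23.8
grip_force: 118.1
```

>>> apply_moves:
  linear:
    - [0, -0.5, 0]
    - [0, 0, 0]
    - [0, 0, 0.6]
    - [0, 0, 0.9]
    - [0, 0, 0.7]
  turn: [0, 0, 0, 0, 0]
  jaw: [2, 2, 2, 2, 2]

```text
t: 29.7
ee_pos: [558.9, -173.7, 102.0]
ee_rot: [[-0.239, 0.971, -0.001], [0.971, 0.239, 0.001], [0.001, -0.001, -1.0]]
contact_force: [-0.2, -0.1, -5.0]
width: 24.2
grip_force: 118.2
```

```bash
cat > chk.py <<'E'
from h import *
st=np.array([604,-265.]);a=np.radians(14.2);M=np.array([[np.cos(a),-np.sin(a)],[np.sin(a),np.cos(a)]])
s=env.read_state(); P=np.array(s["ee_pos"]); R=np.array(s["ee_rot"]); za=P[2]+46.3
print(s["t"],P.round(1),"local",((P[:2]-st)@M).round(1),np.round(s["contact_force"],1),np.round(s["wrist_torque"],2),s["width"])
for n in("side","top"):
    q=env.get_image(n)
    for l,z in(("bar",za),("bar_tip",za),("union",za-11)):
        for d in env.spot_point(l,q)[:1]: X=at_z(q,[d["xy"]],Tcw(q),[z])[0];print(n,l,np.round(d["xy"]),round(d["conf"],2),X.round(1),((X[:2]-st)@M).round(1))
E
python3 chk.py
```

```text
29.7 [ 558.9 -173.7  102. ] local [-21.3  99.6] [-0.2 -0.1 -5. ] [ 0.32  0.15 -0.02] 24.219367013947792
side bar [346. 182.] 0.65 [ 558.2 -174.4  148.3] [-22.2  99.1]
side bar_tip [358. 196.] 0.62 [ 491.7 -157.9  148.3] [-82.6 131.3]
side union [235. 224.] 0.59 [670.2 165.4 137.3] [169.8 401. ]
top bar [257. 132.] 0.68 [745.   96.8 148.3] [225.5 316.2]
top bar_tip [412. 176.] 0.54 [ 604.9 -338.1  148.3] [-17.1 -71. ]
top union [388. 180.] 0.77 [ 594.7 -273.5  137.3] [-11.1  -6. ]
```

>>> apply_moves:
  linear:
    - [0, 0, 0.4]
    - [0, 0, 0.3]
    - [0, 0, 0.2]
    - [0, 0, 0.1]
    - [0, 0, 0]
  turn: [0, 0, 0, 0, 0]
  jaw: [2, 2, 2, 2, 2]

```text
t: 30.6
ee_pos: [560.2, -174.4, 94.1]
ee_rot: [[-0.24, 0.971, 0.002], [0.971, 0.24, -0.001], [-0.002, 0.002, -1.0]]
contact_force: [0.9, 0.7, -1.5]
width: 23.9
grip_force: 118.4
```

>>> apply_moves:
  linear:
    - [0, 0, 0.15]
    - [0, 0, 0.15]
    - [0, 0, 0.1]
    - [0, 0, 0]
    - [0, 0, 0]
  turn: [0, 0, 0, 0, 0]
  jaw: [2, 2, 2, 2, 2]

```text
t: 31.1
ee_pos: [559.8, -174.2, 89.8]
ee_rot: [[-0.24, 0.971, 0.001], [0.971, 0.24, -0.001], [-0.001, 0.001, -1.0]]
contact_force: [1.9, 0.7, 0.7]
width: 24.0
grip_force: 118.8
```

```bash
python3 chk.py
```

```text
31.1 [ 559.8 -174.2   89.8] local [-20.6  98.8] [1.9 0.7 0.7] [-0.31 -0.43  0.38] 23.977004903040296
side bar [342. 183.] 0.68 [ 572.7 -172.   136.1] [-7.5 97.8]
top bar_tip [412. 175.] 0.57 [ 608.  -343.1  136.1] [-15.2 -76.7]
```

>>> apply_moves:
  linear:
    - [0, 0, 0.1]
    - [0, 0, 0.1]
    - [0, 0, 0]
    - [0, 0, 0]
    - [0, 0, 0]
  turn: [0, 0, 0, 0, 0]
  jaw: [2, 2, 2, 2, 2]

```text
t: 32.0
ee_pos: [559.9, -174.2, 88.0]
ee_rot: [[-0.239, 0.971, 0.001], [0.971, 0.239, -0.001], [-0.001, 0.001, -1.0]]
contact_force: [2.1, 3.9, 5.4]
width: 23.9
grip_force: 119.5
```

```bash
python3 chk.py
```

```text
32.0 [ 559.9 -174.2   88. ] local [-20.5  98.9] [2.1 3.9 5.4] [-0.55 -0.53  0.3 ] 23.932452060205392
side bar_tip [359. 192.] 0.32 [ 511.  -185.7  134.3] [-70.7  99.7]
side union [291. 338.] 0.22 [309.7 282.7 123.3] [-150.9  603.2]
top bar_tip [416. 178.] 0.51 [ 601.8 -351.9  134.3] [-23.5 -83.7]
top union [391. 181.] 0.54 [ 594.7 -284.4  123.3] [-13.7 -16.5]
```

Both hooks now carry the rod, with its axis at 134 mm. I'll let go gently and back straight up.

>>> apply_moves:
  linear:
    - [0, 0, 0]
    - [0, 0, 0]
    - [0, 0, 0]
    - [0, 0, 0]
    - [0, 0, 0]
  turn: [0, 0, 0, 0, 0]
  jaw: [2.5, 3, 4, 5, 6]
  grip_force: 20

```text
t: 32.9
ee_pos: [558.7, -173.8, 86.7]
ee_rot: [[-0.239, 0.971, -0.001], [0.971, 0.239, 0.001], [0.001, -0.001, -1.0]]
contact_force: [0.2, -0.0, -0.8]
width: 59.8
grip_force: 0.0
```

>>> apply_moves:
  linear:
    - [0, 0, -0.5]
    - [0, 0, -1.5]
    - [0, 0, -3]
    - [0, 0, -4]
    - [0, 0, -4]
  turn: [0, 0, 0, 0, 0]
  jaw: [6, 6, 6, 6, 6]

```text
t: 33.4
ee_pos: [559.2, -173.9, 219.9]
ee_rot: [[-0.239, 0.971, 0.0], [0.971, 0.239, -0.0], [-0.0, 0.0, -1.0]]
contact_force: [0.7, -0.2, -0.1]
width: 60.0
grip_force: 0.0
```

```bash
cat > fin.py <<'E'
from h import *
st=np.array([604,-265.]);a=np.radians(14.2);M=np.array([[np.cos(a),-np.sin(a)],[np.sin(a),np.cos(a)]])
s=env.read_state(); P=np.array(s["ee_pos"]); print(P.round(1),np.round(s["contact_force"],1),s["width"])
for n in("wrist","top","side"):
    s=env.read_state(); q=env.get_image(n); T=Tcw(q,s); save(n+"fin.png",q)
    for l,z in(("bar",135),("bar_mid",135),("bar_tip",135),("union",124)):
        for d in env.spot_point(l,q)[:1]: X=at_z(q,[d["xy"]],T,[z])[0];print(n,l,np.round(d["xy"]),round(d["conf"],2),X.round(1),((X[:2]-st)@M).round(1))
E
python3 fin.py
```

```text
[ 559.2 -173.9  219.9] [ 0.7 -0.2 -0.1] 60.011429158525
wrist bar [323. 190.] 0.84 [ 561.5 -172.6  135. ] [-18.5 100. ]
wrist bar_tip [321. 364.] 0.95 [ 602.4 -342.5  135. ] [-20.6 -74.8]
wrist union [322. 293.] 0.6 [ 585.8 -273.1  124. ] [-19.6  -3.4]
top bar [355. 195.] 0.61 [ 554.9 -178.1  135. ] [-26.3  96.3]
top bar_tip [414. 176.] 0.46 [ 607.6 -346.4  135. ] [-16.5 -79.8]
top union [390. 181.] 0.59 [ 594.7 -280.   124. ] [-12.7 -12.2]
side bar [344. 185.] 0.51 [ 562.5 -172.   135. ] [-17.4 100.3]
side bar_mid [363. 167.] 0.74 [ 577.6 -278.4  135. ] [-28.9  -6.5]
side bar_tip [372. 152.] 0.76 [ 603.9 -357.9  135. ] [-22.8 -90. ]
side union [360. 168.] 0.6 [ 585.4 -276.9  124. ] [-21.  -7.]
```

>>> apply_moves:
  linear:
    - [0, 0, -2]
    - [0, 0, -2]
    - [0, 0, 0]
    - [0, 0, 0]
    - [0, 0, 0]
  turn: [0, 0, 0, 0, 0]
  jaw: [6, 6, 6, 6, 6]

```text
t: 34.65
ee_pos: [558.7, -173.7, 255.8]
ee_rot: [[-0.239, 0.971, -0.002], [0.971, 0.239, 0.001], [0.002, -0.002, -1.0]]
contact_force: [-0.3, 0.3, -0.9]
width: 60.0
grip_force: 0.0
```

```bash
python3 fin.py | grep -E "wrist|side"; python3 -c "
from cell import env
print(env.sign_off())"
```

```text
wrist bar [323. 179.] 0.83 [ 561.1 -172.5  135. ] [-18.9 100.2]
wrist bar_tip [320. 339.] 0.81 [ 600.  -343.1  135. ] [-23.  -74.7]
wrist union [323. 275.] 0.85 [ 586.3 -273.8  124. ] [-19.3  -4.2]
side bar [348. 185.] 0.77 [ 555.7 -181.5  135. ] [-26.3  92.8]
side bar_mid [362. 166.] 0.77 [ 582.9 -280.6  135. ] [-24.3  -9.9]
side bar_tip [375. 152.] 0.79 [ 599.5 -364.   135. ] [-28.7 -94.8]
side union [358. 167.] 0.67 [ 594.4 -275.3  124. ] [-11.9  -7.7]
the job is handed in; nothing more can be done
None
```

I handed the job in at about 35 s of the 61 s allowed. The cameras show the rod resting across both hooks of the larger grey stand, the union hanging near the rod's middle and the gripper clear; the sign-off gave no verdict.

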